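# Dry-lay a workshop test board

## Robot

A 6-joint arm with a two-finger parallel gripper is mounted at the origin on the work surface. World frame = base frame: x ahead of the robot, y to its left, z up, the work surface at z = 0. Lengths are in m, angles in degrees, forces in N, time in s.
With the tool pointing down it reaches from about 0.275 to 0.75 m from the base axis. Payload 10.2 kg.
Tool frame: the origin (TCP) lies midway between the tips of the shut fingers; the grasp point (between the pads) lies 19 mm behind it; x points along the fingers, z is the direction in which the jaws open and shut, and the axes are right-handed (so a half turn about x gives the same grasp; the last joint's range is limited). The gripper opens to 85 mm and grips with 20 to 120 N. Pads are 22 mm wide; open, the fingers measure 114 mm over their backs; the gripper's body (76 mm by 85 mm) begins 54 mm behind the grasp point. The pads swing forward as they close: fully open they stand 13 mm farther back than shut.
Start: joints at [55.898, 17.928, 85.812, -0, 76.261, -12.8], TCP at [0.191, 0.489, 0.231] pointing down, gripper open.
Joint ranges: [-168.41, 168.41], [-55.51, 124.54], [10.69, 146.95], [-70.63, 250.63], [1, 178], [-165.06, 165.06]. Speed limits (degrees/s): [136.94, 136.94, 172.46, 180, 180, 180].

## Interface

Orientations are given as a 3x3 rotation matrix whose columns are the frame's x, y, z axes.
In Python, from station import ctrl, gripper_open, grab, inverse_kinematics, get_state, eyes, job gives the robot as it stands. Calls block until the motion is done:
- ctrl.movep(position, orientation): joint-space move of the TCP to a pose.
- ctrl.move_l(position, orientation=None, rate=0.15): straight line of the TCP; orientation=None keeps the orientation; rate is the mean speed in m/s.
- ctrl.move_j(angles): joint-space move.
- gripper_open() and grab(f_grip=None): open the fingers fully, or close them until they stop; f_grip is the grip in N (None keeps the last).
- ctrl.pause(seconds).
- inverse_kinematics(position, orientation): joint angles nearest the present ones, or None.
- get_state(): the state.
- eyes.get_image(name): name is "scene" or "top" or "wrist"; returns a dict with "color" (400x640x3 uint8, blue, green, red), "fx", "fy", "cx", "cy" (pixels), "extrinsics" (4x4, takes a point from world to camera coordinates); the wrist camera has in their place "tool_from_camera" (4x4, takes a point from camera to tool coordinates, whose origin is the TCP and whose axes are the tool frame's). Camera axes: x right, y up, looking along -z (the intrinsics and any distortion apply to the point x, -y, -z); pixel columns grow to the right and rows downward; lengths in m; the calibration is good to about 2 mm. A picture is of the moment at which its call begins: read the wrist's pose just before it. There is no depth.
A pose or a line that the arm cannot do raises ctrl.PlanningError and nothing moves.
- job.hand_in(): hands the job in, once; it reports no verdict.
The state is a dict: "clock": time; "joints": joint angles; "dq": joint speeds; "joint_efforts": joint torques, N m; "tcp_pos": TCP position; "tool_rot": TCP orientation; "contact_force": force on the tool from outside, world axes, zero at the start; "moment": the same for the moment, N m; "width": opening from 0.0 (shut) to 1.0 (fully open).
Only numpy, scipy, OpenCV 4.12 (cv2) and the standard library are available. Lean on these libraries where they do the work, as an engineer would, in place of code of your own. Each camera call takes 0.05 s, during which the arm holds its last target. There are 200 camera calls.

## Task

Lay out the new plywood test board as it will be wired: set the two-pole breaker square across the metal rail at the middle of its length, and stand the open surface box on the board midway between the lampholder and the rail, square with the board and its long sides pointing away from you. Then set the socket plate onto the box, its back inside and its rim flat all round on the box's edge, and lay the terminal strip on the board behind the box (the side away from the robot), parallel to the box's back wall and centred on it, leaving a finger's width (about 17 mm) between them. Leave the multimeter and the tin of screws where they lie.

Things in the scene. Friction and masses are not known exactly. Their poses are not given: they have to be found in the camera images.
- board: Bare plywood board, 260 x 320 mm and 12 mm thick, lying flat on the grey bench; it cannot move. Origin: centre of its underside (its top is 12 mm higher). Its x axis (the 260 mm way) points away from the robot, turned by no more than 9 degrees; y (the 320 mm way) points to the left; z up.
- lampholder: Round ivory base, 72 mm across, with a short black upright socket, 44 mm high in all, screwed down on the board; it cannot move. Origin: centre of its underside, on the board's top. It stands to the left or to the right of the rail, 200 mm from it centre to centre, on a line parallel to the board's y axis.
- rail: Piece of aluminium top-hat mounting rail, 90 mm long (its y, parallel to the board's y), 35 mm wide (its x), 7.5 mm high, screwed down on the board; it cannot move. Origin: centre of its underside, on the board's top.
- box: Loose ivory surface box, open on top, empty: 94 mm long (its x) by 62 mm wide (its y), 35 mm high, walls 2.5 mm; 90 g. Origin: centre of its underside, z up. It starts right way up on the bench; plain to grip across its 62 mm width. Either end may be the front.
- plate: Loose white socket plate, rocker switch and pin holes on its face, 100 g. Rim 98 (its x) x 66 mm (its y), at heights 20 to 29 mm, over a centred grey back block 76 x 44 mm, 20 mm deep; rocker up to 33 mm. Origin: centre of the block's underside, z up. Starts face up, standing on its block. On the box its origin is 15 mm above the box's, with 6 mm play each way; either way round will do.
- breaker: Loose white two-pole breaker, black toggle on top, 220 g: 85 mm long (its x), 36 wide (its y), 58 high (toggle to 69; above 42 only 45 long). Origin: centre of underside, z up. A recess across its underside, 56 mm long, 6 deep, between two feet, straddles the rail; seated, its x lies across the rail, origin 1.5 mm above the rail's. Starts upright; either way round will do.
- strip: Loose black six-way terminal strip with brass and steel screws: 100 mm long (its y), 22 mm wide (its x), 18 mm high; 80 g. Origin: centre of its underside, z up. It starts screws up on the bench; plain to grip across its 22 mm width. Either way round will do.
- multimeter: Bystander: black pocket multimeter, 115 (its x) x 58 x 26 mm, dial to 31 mm high, loose on the bench among the parts. Origin: centre of its underside. Not to be shifted.
- tin: Bystander: round open aluminium tin of screws, 66 mm across, 36 mm high, loose on the bench among the parts. Origin: centre of its underside. Not to be shifted.
Not all that is in view belongs to the job. Leave any orange look-alike of the box alone.

How it is judged (in metres and radians):
At the end, for the whole second after the job is handed in: All four upright, released, at rest, square within 0.15 rad: breaker seated on the rail within 11 mm across, 15 mm along; box within 15 mm of midway; plate flat on the box within 9 mm; strip behind the box, gap 5 to 34 mm, centred within 15 mm. Multimeter and tin within 30 mm of their start (angle between each of box, plate, breaker, strip's own z axis and vertical below 0.06 rad and linear speed of each of box, plate, breaker, strip below 0.02 m/s and angular speed of each of box, plate, breaker, strip below 0.2 rad/s and x of breaker in the frame of rail between -0.011 and 0.011 m and y of breaker in the frame of rail between -0.015 and 0.015 m and z of breaker in the frame of rail between -0.001 and 0.004 m and angle between the x axis of breaker and the x axis of rail, either way round below 0.15 rad and x of box in the frame of rail between -0.015 and 0.015 m and horizontal distance between box and lampholder between 0.085 and 0.116 m and horizontal distance between box and rail between 0.085 and 0.116 m and z of box in the frame of board between 0.01 and 0.0145 m and angle between the x axis of box and the x axis of board, either way round below 0.15 rad and x of plate in the frame of box between -0.009 and 0.009 m and y of plate in the frame of box between -0.009 and 0.009 m and z of plate in the frame of box between 0.012 and 0.0175 m and angle between the x axis of each of plate, strip and the x axis of box, either way round below 0.15 rad and y of strip in the frame of box between -0.015 and 0.015 m and horizontal distance between strip and box between 0.063 and 0.092 m and x of strip in the frame of rail above 0.04 m and z of strip in the frame of board between 0.01 and 0.0145 m); the robot touches nothing.
It fails at once if the multimeter is shifted by more than 30 mm (distance of multimeter from where it was at the start of the episode above 0.03 m).
It fails at once if the tin of screws is shifted by more than 30 mm (distance of tin from where it was at the start of the episode above 0.03 m).
It also fails if it takes over 115 s, if anything falls off the work surface, if the arm or the gripper's body presses on something with over 40 N, if the wrist force passes 120 N, or if a joint passes its speed limit or range.

## Working session

There is one attempt and no reset: what is moved stays moved. The work goes in short steps, each a Python script; the robot and the scene stay as the last script left them, time stands still between calls to the robot, and variables do not carry over. Pictures are saved under pics/ and viewed, about 12 in all and at most 16, crops included, and the job is handed in when it is done.

```bash
ls; mkdir -p pics; python3 - <<'E'
from station import *
import cv2,numpy as np
for n in ("top","scene"):
    r=eyes.get_image(n); cv2.imwrite(f"pics/{n}0.png",r["color"])
    print(n,r["fx"],r["fy"],r["cx"],r["cy"],[k for k in r if k!="color"]);print(np.round(r["extrinsics"],4).tolist())
r=eyes.get_image("wrist");print({k:(np.round(r[k],4).tolist()) for k in r if k!="color"})
s=get_state();print(s)
E
```

```text
pics
top 479.89078337465054 479.89078337465054 319.1928892632225 202.56029018424863 ['fx', 'fy', 'cx', 'cy', 'extrinsics']
[[-0.0217, -0.9998, 0.0022, 0.0034], [0.9934, -0.0213, 0.1127, -0.5351], [-0.1126, 0.0046, 0.9936, -1.477], [0.0, 0.0, 0.0, 1.0]]
scene 462.89894649338834 462.89894649338834 328.14349823652833 196.2330531288189 ['fx', 'fy', 'cx', 'cy', 'extrinsics']
[[0.7961, 0.605, 0.0143, -0.4391], [-0.47, 0.6033, 0.6443, 0.2109], [0.3811, -0.5197, 0.7646, -1.4899], [0.0, 0.0, 0.0, 1.0]]
{'fx': 308.3778, 'fy': 308.3778, 'cx': 322.0298, 'cy': 196.2626, 'tool_from_camera': [[0.0, 0.3115, -0.9503, -0.1422], [0.0002, 0.9503, 0.3115, 0.0807], [1.0, -0.0002, -0.0, -0.0006], [0.0, 0.0, 0.0, 1.0]]}
{'clock': 0.15, 'joints': array([ 5.58959363e+01,  1.79529312e+01,  8.58421599e+01, -6.06062742e-04,
        7.62612816e+01, -1.27999015e+01]), 'dq': array([-0.03342045, -0.0658495 , -0.04480152,  0.06364232, -0.00335929,
       -0.06449161]), 'joint_efforts': array([ 1.35600279e-03, -4.12365711e+01, -2.59798765e+01, -2.20854840e-04,
        3.19616811e-03, -2.26911192e-05]), 'tcp_pos': array([0.19065045, 0.48896198, 0.2308711 ]), 'tool_rot': array([[-5.43155930e-04, -9.31665695e-01,  3.63316305e-01],
       [-8.20441052e-04,  3.63316651e-01,  9.31665357e-01],
       [-9.99999516e-01,  2.07959952e-04, -9.61714377e-04]]), 'contact_force': array([ 0.56728979, -0.66738091, -0.83447337]), 'moment': array([-0.03173456,  0.06737072,  0.02134859]), 'width': 1.0004989294010782}
```

View pics/top0.png

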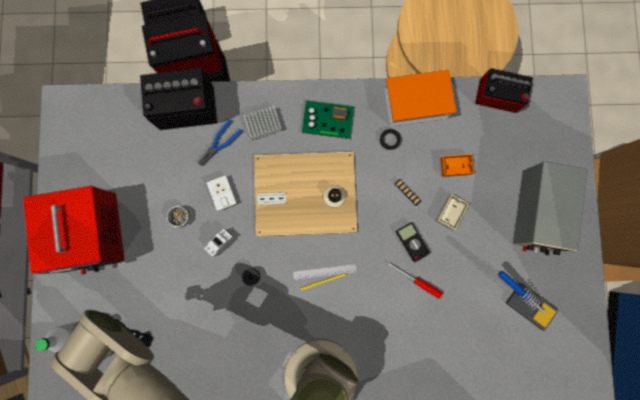

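View pics/scene0.png

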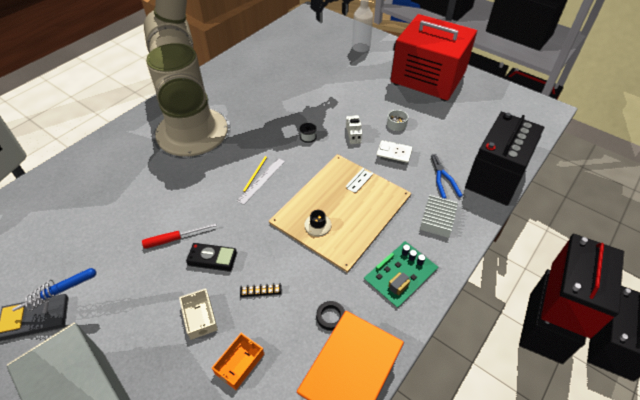

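Candidates in the top view: ivory box (453,211), with an orange look-alike at (458,165) to be left alone. Strip (407,192), plate (221,192), breaker (218,240), rail (272,198), lampholder (335,196). Bystanders: tin (178,216), meter (412,241). Next I'll take closer wrist views on each side.

```bash
cat > h.py <<'E'
from station import *
import cv2,numpy as np
def R(psi,cam=1):  # tool down; jaw axis (tool z) at world angle psi deg
    a=np.radians(psi); z=np.array([np.cos(a),np.sin(a),0]); x=np.array([0,0,-1.]); return np.c_[x,np.cross(z,x),z]
def ray(u,v,r,T):  # T camera->world
    d=T[:3,:3]@np.array([(u-r["cx"])/r["fx"],-(v-r["cy"])/r["fy"],-1]); return T[:3,3],d
def plane(u,v,z,r,T):
    o,d=ray(u,v,r,T); return (o+d*(z-o[2])/d[2])[:2]
def camT(name,r,st=None):
    if name!="wrist": return np.linalg.inv(r["extrinsics"])
    W=np.eye(4); W[:3,:3]=st["tool_rot"]; W[:3,3]=st["tcp_pos"]; return W@r["tool_from_camera"]
def shot(name,fn):
    st=get_state(); r=eyes.get_image(name); T=camT(name,r,st)
    cv2.imwrite(f"pics/{fn}.png",r["color"]); np.savez(f"pics/{fn}.npz",T=T,**{k:r[k] for k in("fx","fy","cx","cy")}); return r,T
def load(fn):
    d=np.load(f"pics/{fn}.npz"); return {k:float(d[k]) for k in("fx","fy","cx","cy")},d["T"]
E
python3 - <<'E'
from h import *
r=eyes.get_image("top");T=camT("top",r)
for n,u,v,z in [("box",453,211,.035),("strip",407,192,.018),("plate",221,192,.029),("breaker",218,240,.05),("rail",272,198,.02),("lamp",335,196,.05),("tin",178,216,.03),("meter",412,241,.03),("board",306,194,.012),("blk",251,277,.03)]:
    print(n,np.round(plane(u,v,z,r,T),3))
ctrl.movep([.46,.22,.30],R(90));s,_=shot("wrist","w1")
ctrl.movep([.46,-.2,.30],R(90));shot("wrist","w2")
print(get_state()["clock"])
E
```

```text
box [ 0.499 -0.426]
strip [ 0.564 -0.288]
plate [0.575 0.3  ]
breaker [0.424 0.305]
rail [0.554 0.141]
lamp [ 0.552 -0.058]
tin [0.502 0.435]
meter [ 0.408 -0.294]
board [0.565 0.033]
blk [0.308 0.207]
3.2917
```

View pics/w1.png

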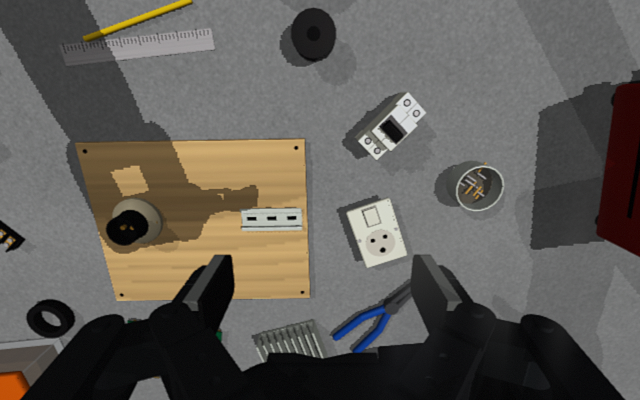

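View pics/w2.png

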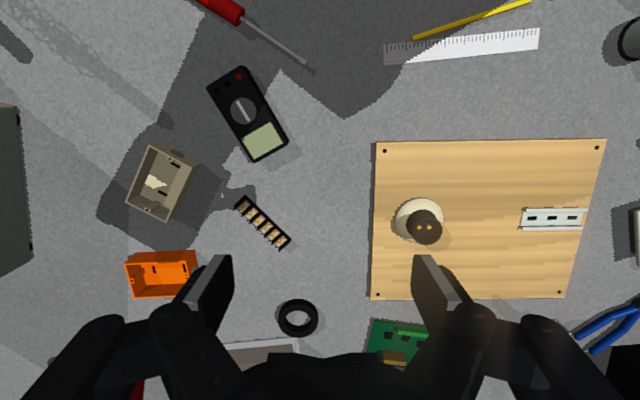

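w1 shows the plate at (377,232), breaker at (391,125), rail at (272,219) and tin at (478,187). w2 shows the box at (160,182), strip at (263,222), orange look-alike at (160,274) and lampholder at (420,220). A close crop will confirm the choices and give corners.

```bash
python3 - <<'E'
import cv2,numpy as np
a=cv2.imread("pics/w1.png");b=cv2.imread("pics/w2.png")
out=np.zeros((600,796,3),np.uint8)
def g(im,s):
    im=cv2.resize(im,None,fx=s,fy=s,interpolation=cv2.INTER_CUBIC)
    return im
A=g(a[80:280,330:440],3);B=g(b[135:255,110:300],2.4);C=g(a[195:245,232:322],5)
for im,x0,y0,s,st in((A,330,80,3,20),(B,110,135,2.4,20),(C,232,195,5,10)):
    for u in range((x0//st+1)*st,int(x0+im.shape[1]/s),st):
        cv2.line(im,(int((u-x0)*s),0),(int((u-x0)*s),6),(0,0,255),1);cv2.putText(im,str(u),(int((u-x0)*s)-10,16),0,.33,(0,0,255),1)
    for v in range((y0//st+1)*st,int(y0+im.shape[0]/s),st):
        cv2.line(im,(0,int((v-y0)*s)),(6,int((v-y0)*s)),(0,0,255),1);cv2.putText(im,str(v),(8,int((v-y0)*s)+4),0,.33,(0,0,255),1)
out[:600,:330]=A;out[:288,335:335+456]=B;out[300:550,335:785]=C
cv2.imwrite("pics/c1.png",out)
E
```

```text
(no output)
```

View pics/c1.png

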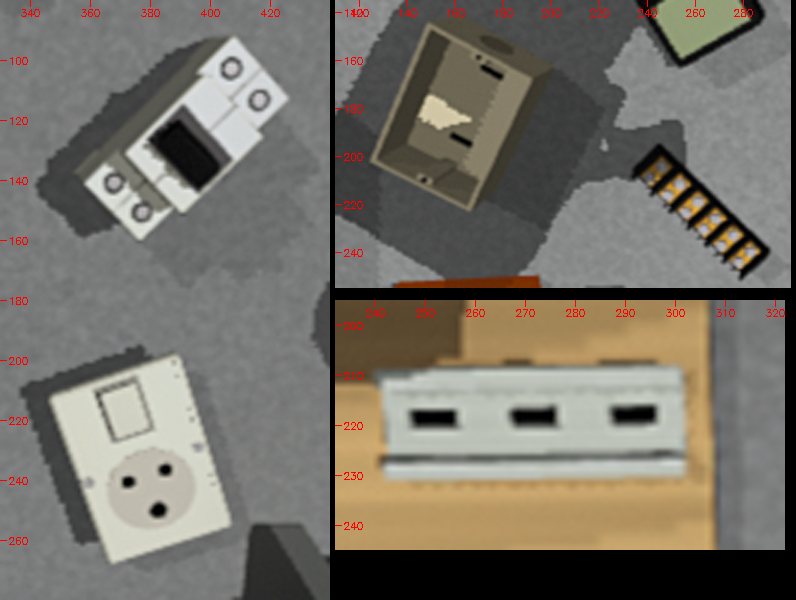

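```bash
cat > m.py <<'E'
from h import *
def rect(fn,pts,z,name=""):
    r,T=load(fn); P=np.array([plane(u,v,z,r,T) for u,v in pts]); c=P.mean(0)
    e=[np.linalg.norm(P[(i+1)%4]-P[i])*1000 for i in range(4)]
    (a,b)=(P[1]-P[0]+P[2]-P[3],P[2]-P[1]+P[3]-P[0]); L=a if np.linalg.norm(a)>np.linalg.norm(b) else b
    ang=np.degrees(np.arctan2(L[1],L[0]))%180
    print(name,"c",np.round(c,4),"long axis ang",round(ang,1),"edges",np.round(e)); return c,ang
E
python3 - <<'E'
from m import *
rect("w1",[(346.7,212.3),(390.7,198),(407.3,254.3),(367.3,267.7)],.029,"plate")
rect("w1",[(407.7,92.7),(426,112.3),(376.7,160),(358.3,140.7)],.042,"breaker")
rect("w2",[(148.75,145),(192.5,167.5),(166.7,221.7),(125.4,201.7)],.035,"box")
rect("w2",[(245.4,196.3),(235,206.7),(279.2,250.8),(290.4,239.2)],.018,"strip")
rect("w1",[(241.4,209),(301.8,208.4),(301.8,231),(242.4,230.6)],.0195,"rail")
rect("w1",[(77,144),(305,139),(310,297),(117,300)],.012,"board")
rect("w2",[(373,143),(607,139),(566,298),(371,300)],.012,"board2")
for f,p in(("w1",(139,220)),("w2",(418,219))):
    r,T=load(f);print("lamp",plane(*p,.025,r,T))
r,T=load("w1");print("tin",plane(480,187,.036,r,T));
r,T=load("w2");print("rail w2",plane(553,218,.0195,r,T));print("meter",plane(247,115,.026,r,T))
E
```

```text
plate c [0.5723 0.3028] long axis ang 19.9 edges [65. 94. 63. 96.]
breaker c [0.4172 0.3089] long axis ang 135.6 edges [34. 84. 36. 83.]
box c [ 0.4969 -0.4243] long axis ang 149.4 edges [62. 92. 61. 92.]
strip c [ 0.5619 -0.2873] long axis ang 41.6 edges [23. 95. 27. 93.]
rail c [0.554  0.1462] long axis ang 90.1 edges [88. 36. 89. 34.]
board c [0.5683 0.0399] long axis ang 91.2 edges [317. 258. 318. 256.]
board2 c [0.569  0.0376] long axis ang 90.9 edges [324. 260. 321. 258.]
lamp [ 0.55203002 -0.04673448]
lamp [ 0.55097488 -0.05925524]
tin [0.49822314 0.43712011]
rail w2 [0.55137972 0.14178005]
meter [ 0.40424978 -0.29755736]
```

```bash
cat >> h.py <<'E'
def best(p,psi):
    o=[]
    for k in (psi,psi+180):
        q=inverse_kinematics(p,R(k))
        if q is not None: o.append((abs(np.asarray(q)[5]),k))
    return R(min(o)[1])
def info(t):
    s=get_state(); print(t,"clk %.1f w %.3f"%(s["clock"],s["width"]),"F",np.round(s["contact_force"],1),"tcp",np.round(s["tcp_pos"],4))
def pick(c,psi,z,f=40,up=.16):
    M=best([*c,up],psi); ctrl.movep([*c,up],M); ctrl.move_l([*c,z],rate=.12); info("at"); grab(f); info("grip"); ctrl.move_l([*c,up],rate=.15); info("up")
def place(c,psi,z,up=.16):
    M=best([*c,up],psi); ctrl.movep([*c,up],M); ctrl.move_l([*c,z+.02],rate=.15); ctrl.move_l([*c,z],rate=.04); info("down"); gripper_open(); info("open"); ctrl.move_l([*c,up],rate=.15)
E
python3 - <<'E'
from h import *
pick([.4172,.3089],45.6,.020)
place([.553,.1435],90.5,.020+.0140)
ctrl.movep([.46,.10,.27],R(90));shot("wrist","w3");info("")
E
```

```text
at clk 6.5 w 1.003 F [ 0.5 -0.2 -0.1] tcp [0.4176 0.3091 0.0206]
grip clk 7.0 w 0.416 F [-0.6  0.3  3.4] tcp [0.4173 0.309  0.0203]
up clk 8.1 w 0.415 F [ 0.1 -0.2 -2.8] tcp [0.4167 0.3087 0.159 ]
down clk 10.7 w 0.415 F [-0.3  0.6 -1.5] tcp [0.5529 0.1435 0.0338]
open clk 11.2 w 1.002 F [ 0.2 -0.1 -0.2] tcp [0.553  0.1435 0.034 ]
 clk 12.9 w 1.001 F [-0.8  1.   0.1] tcp [0.4603 0.1002 0.2683]
```

View pics/w3.png

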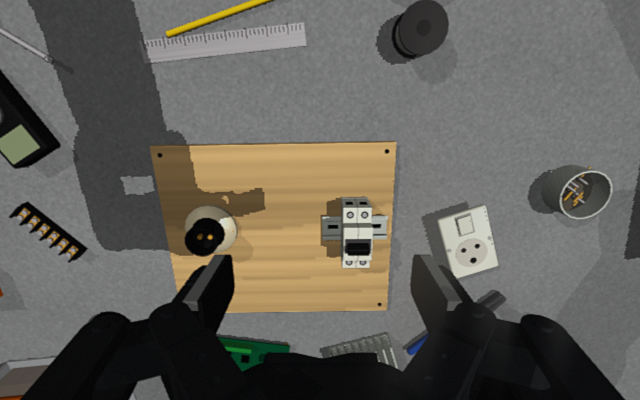

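The breaker stands on the rail at (357,235). I'll zoom in to check the seating and find the midway point.

```bash
cat > crop.py <<'E'
import cv2,sys
fn,x0,y0,x1,y1,s,st,out=sys.argv[1:]; x0,y0,x1,y1,st=map(int,(x0,y0,x1,y1,st)); s=float(s)
im=cv2.resize(cv2.imread(fn)[y0:y1,x0:x1],None,fx=s,fy=s,interpolation=cv2.INTER_CUBIC)
for u in range((x0//st+1)*st,x1,st):
    X=int((u-x0)*s);cv2.line(im,(X,0),(X,6),(0,0,255),1);cv2.putText(im,str(u),(X-10,16),0,.35,(0,0,255),1)
for v in range((y0//st+1)*st,y1,st):
    Y=int((v-y0)*s);cv2.line(im,(0,Y),(6,Y),(0,0,255),1);cv2.putText(im,str(v),(8,Y+4),0,.35,(0,0,255),1)
cv2.imwrite(out,im)
E
python3 crop.py pics/w3.png 170 185 400 285 3.4 20 pics/c3.png
```

```text
(no output)
```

View pics/c3.png

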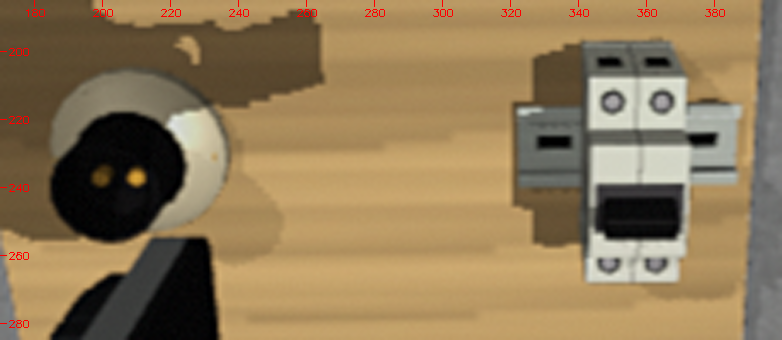

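```bash
python3 - <<'E'
from m import *
rect("w3",[(321.2,215.6),(387.9,215.6),(387.1,238.8),(322,240)],.0195,"rail")
rect("w3",[(342.6,207.4),(371.8,207.4),(369.7,268.2),(342,268.2)],.0555,"breaker")
rect("w3",[(151,147),(396,142),(387,311),(177,313)],.012,"board")
r,T=load("w3");print("lamp",plane(210.9,228.8,.025,r,T),plane(218.5,238,.056,r,T),plane(204,238,.056,r,T))
E
```

```text
rail c [0.5529 0.1448] long axis ang 90.6 edges [91. 35. 91. 37.]
breaker c [0.5524 0.1436] long axis ang 0.8 edges [36. 85. 36. 85.]
board c [0.569  0.0372] long axis ang 90.9 edges [317. 260. 326. 258.]
lamp [ 0.55214975 -0.05168338] [ 0.55099078 -0.03130448] [ 0.55098997 -0.04967557]
```

The breaker is within 1–2 mm and square. The strip goes next, before the box, so the jaws have room to open.

```bash
python3 - <<'E'
from h import *
pick([.5619,-.2873],131.6,.006)
place([.631,.0458],0.8,.0185)
pick([.4969,-.4243],59.4,.014)
place([.5544,.0447],90.8,.0265)
ctrl.movep([.44,.16,.27],R(90));shot("wrist","w4");info("")
E
python3 crop.py pics/w4.png 80 120 400 320 2.4 20 pics/c4.png
```

```text
at clk 15.9 w 0.998 F [-0.3 -0.2  0.5] tcp [ 0.5623 -0.2875  0.0068]
grip clk 16.5 w 0.239 F [0.9 0.3 2.5] tcp [ 0.5621 -0.2875  0.0063]
up clk 17.7 w 0.245 F [ 0.2  0.1 -1.2] tcp [ 0.5615 -0.287   0.1589]
down clk 20.6 w 0.234 F [-1.   0.2  1.7] tcp [0.6309 0.0458 0.0183]
open clk 21.2 w 1.001 F [0.2 0.7 0.2] tcp [0.631  0.0458 0.0185]
at clk 25.5 w 1.002 F [ 0.4 -1.2 -0.5] tcp [ 0.4972 -0.4246  0.0148]
grip clk 25.8 w 0.713 F [-1.   1.2  6.5] tcp [ 0.4972 -0.4246  0.0148]
up clk 27.0 w 0.716 F [ 0.2 -0.1 -1.7] tcp [ 0.4966 -0.424   0.1588]
down clk 30.2 w 0.716 F [-4.7  0.1  7.7] tcp [0.5541 0.0447 0.0267]
open clk 30.6 w 0.997 F [ 0.3 -0.   0.2] tcp [0.5544 0.0447 0.0263]
 clk 34.2 w 1.003 F [ 0.6  0.  -0. ] tcp [0.44   0.1599 0.2699]
```

View pics/w4.png

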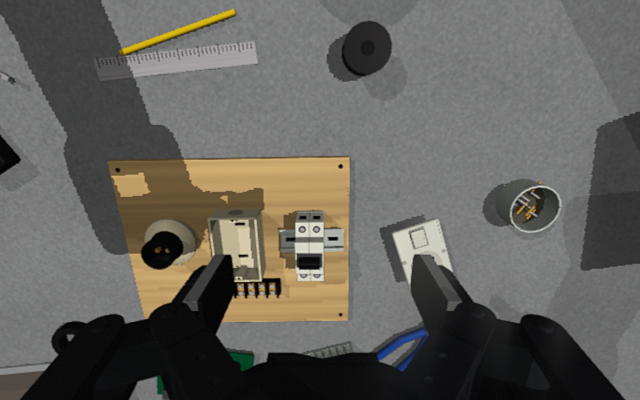

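View pics/c4.png

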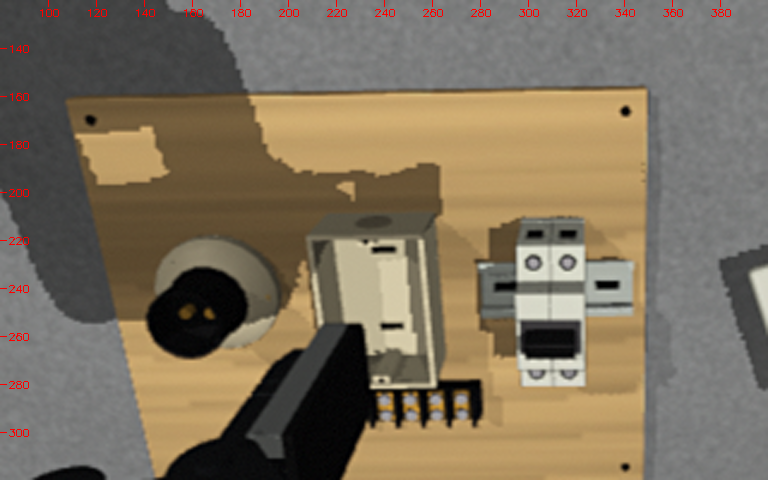

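```bash
python3 - <<'E'
from h import *
ctrl.movep([.44,.06,.24],R(90));shot("wrist","w5");info("")
E
python3 crop.py pics/w5.png 200 160 460 340 3 20 pics/c5.png
python3 - <<'E'
from m import *
r,T=load("w4")
for n,u,v,z in(("box FL",208.3,218.75,.047),("FR",260.8,217.5,.047),("BR",262.5,281.25,.047),("strip FR",280.4,278.3,.03),("strip BR",280.4,296.5,.03)): print(n,plane(u,v,z,r,T))
E
```

```text
clk 34.7 w 1.004 F [-0.2  0.3  0.3] tcp [0.4402 0.0602 0.2403]
box FL [0.50890643 0.01449979]
FR [0.50721198 0.08160499]
BR [0.60117324 0.07808808]
strip FR [0.60757582 0.10014118]
strip BR [0.63817985 0.09884289]
```

View pics/c5.png

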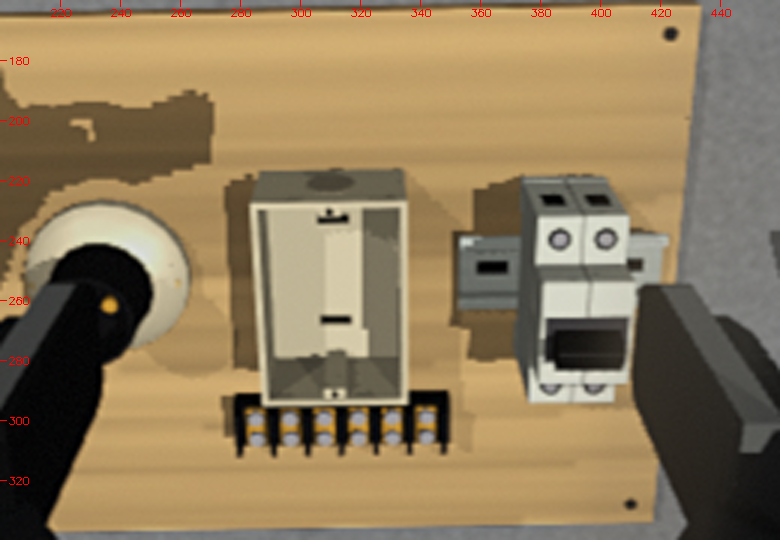

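```bash
python3 - <<'E'
from m import *
rect("w5",[(283.3,228.3),(336,227),(335.7,295),(288,295.3)],.047,"box")
rect("w5",[(278.3,291.7),(349.3,290.3),(349,310.5),(280,311.5)],.030,"strip")
E
```

```text
box c [0.5551 0.0454] long axis ang 0.9 edges [62. 95. 61. 93.]
strip c [0.6239 0.0484] long axis ang 91.1 edges [95. 32. 94. 32.]
```

```bash
python3 - <<'E'
from m import *
rect("w3",[(438,216),(486,206),(498,268),(453,278)],.029,"plate w3")
pick([.5723,.3028],109.9,.005)
ctrl.movep([.5551,.0454,.11],best([.5551,.0454,.11],90.9)); info("above"); shot("wrist","w6")
E
```

```text
plate w3 c [0.5717 0.3012] long axis ang 19.0 edges [ 63.  98.  63. 100.]
at clk 38.9 w 0.998 F [ 0.8 -0.1 -0.7] tcp [0.5727 0.303  0.0058]
grip clk 39.2 w 0.764 F [-0.5 -0.1  5.8] tcp [0.5727 0.303  0.0059]
up clk 40.4 w 0.759 F [-0.2 -0.1 -2.2] tcp [0.5719 0.3026 0.1589]
above clk 41.4 w 0.760 F [-0.3 -0.3 -0.9] tcp [0.5554 0.0463 0.1102]
```

View pics/w6.png

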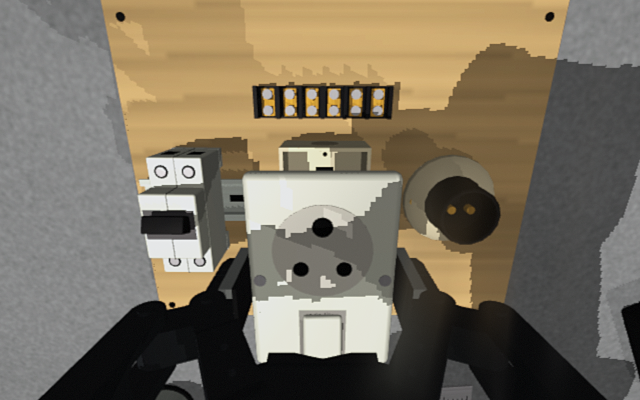

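```bash
python3 - <<'E'
from m import *
r,T=load("w6")
for n,u,v,z in(("plate far L",244,172,.1334),("R",401,173,.1334),("box far L",279,140,.012),("box rim L",280,148,.047),("box rim R",372,150,.047),("strip",253,118,.03),("strip",393,118,.03),("strip",256,86,.03),("strip",392,86,.03)): print(n,plane(u,v,z,r,T))
E
python3 crop.py pics/w6.png 230 70 420 190 4 10 pics/c6.png
```

```text
plate far L [0.60496814 0.07783368]
R [0.60563018 0.01566223]
box far L [0.60099095 0.08019775]
box rim L [0.60054718 0.07489979]
box rim R [0.60026484 0.01348791]
strip [0.61848148 0.095559  ]
strip [ 0.62016523 -0.00251562]
strip [0.63965854 0.09241608]
strip [6.41243676e-01 3.45171201e-05]
```

View pics/c6.png

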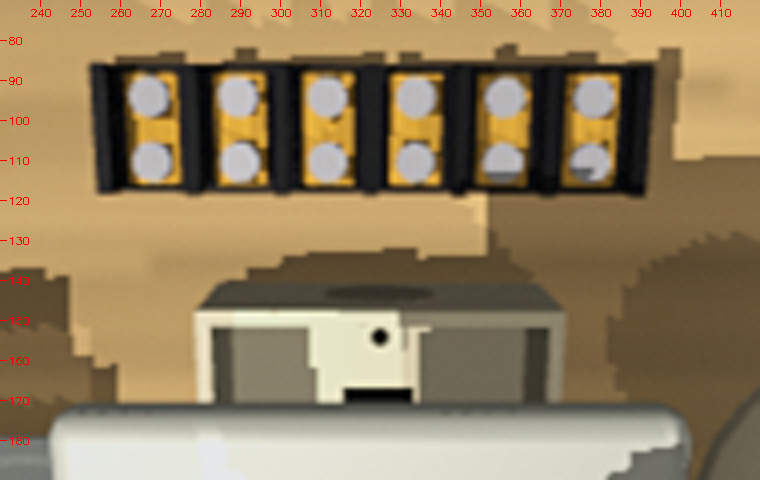

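```bash
python3 - <<'E'
from h import *
c=[.5542,.0447]
M=best([*c,.11],90.9)
ctrl.move_l([*c,.06],M,rate=.1); ctrl.move_l([*c,.042],rate=.04); info("mid")
ctrl.move_l([*c,.0325],rate=.03); info("down")
E
```

```text
mid clk 42.7 w 0.763 F [ 0.8  0.9 -0.2] tcp [0.5542 0.0447 0.042 ]
down clk 43.2 w 0.761 F [-3.5 -0.8  6. ] tcp [0.5543 0.0447 0.0328]
```

```bash
python3 - <<'E'
from h import *
gripper_open(); info("open"); ctrl.move_l([.5542,.0447,.16],rate=.15)
ctrl.movep([.44,.06,.24],R(90));shot("wrist","w7");shot("top","t7");shot("scene","s7");info("")
E
python3 crop.py pics/w7.png 200 160 460 340 3 20 pics/c7.png
python3 crop.py pics/s7.png 260 130 460 280 4 20 pics/c8.png
```

```text
open clk 43.5 w 0.999 F [ 0.  -0.2 -0.1] tcp [0.5542 0.0447 0.0323]
 clk 47.3 w 1.000 F [-0.3  0.4 -1. ] tcp [0.44   0.06   0.2399]
```

View pics/c7.png

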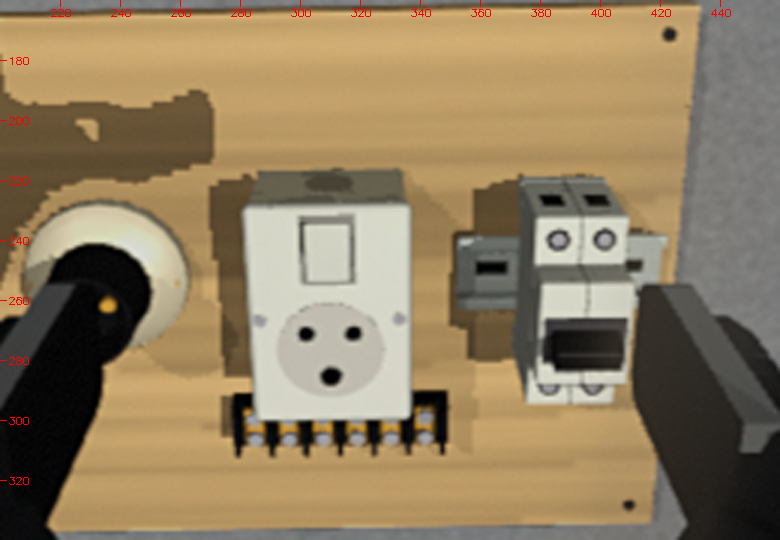

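View pics/c8.png

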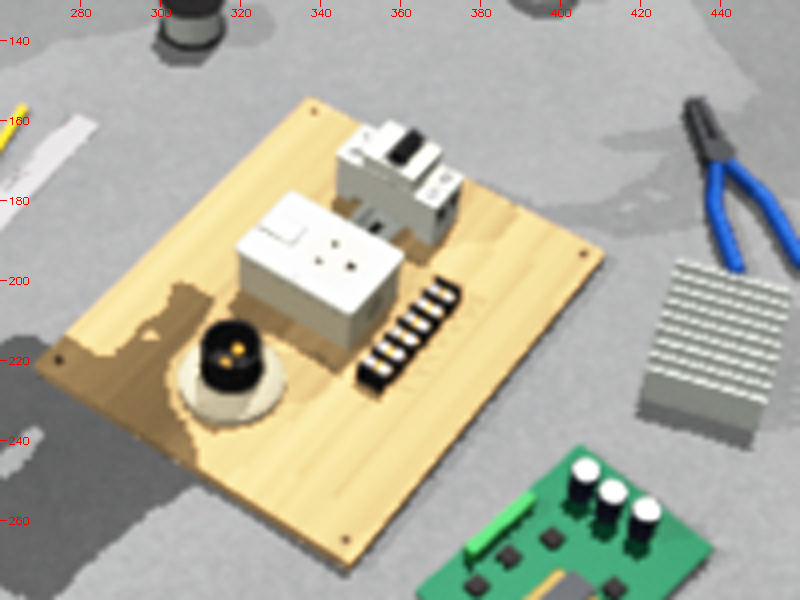

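View pics/t7.png

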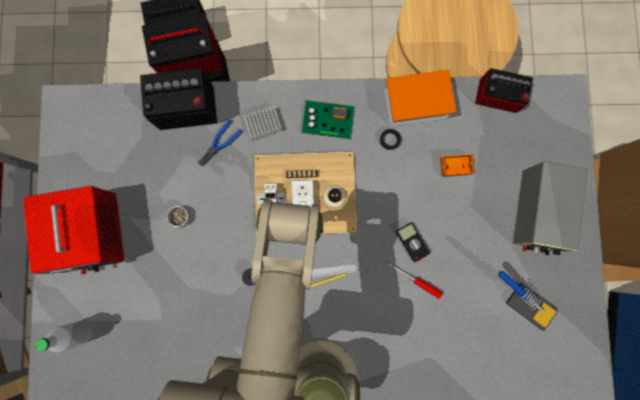

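The plate lies flat, and the breaker, box and strip stand square. The tin at (178,216) and the meter at (412,241) haven't moved. I'll do one number check and then hand in.

```bash
python3 - <<'E'
from m import *
c,a=rect("w7",[(281.3,228.7),(337,228.7),(337,299.3),(285.3,299.7)],.056,"plate")
if np.linalg.norm(c-[.5545,.0449])<.006: job.hand_in(); print("handed in")
E
```

```text
plate c [0.5536 0.0455] long axis ang 0.7 edges [64. 96. 65. 97.]
the job is handed in; nothing more can be done
handed in
```

The board is laid out as asked and the job is handed in, at about 47 s on the robot's clock. No verdict is reported. The figures below are my own camera measurements.

| Part | Last check |
|---|---|
| Breaker | On the rail, about 1 mm from its centre and under 1° off square |
| Box | Within about 1 mm of midway between lampholder and rail, square to about 1° |
| Plate | About 1.5 mm from the box centre, looks flat all round; it met only about 6 N going down |
| Strip | Behind the box with a gap of about 18 mm, centred within about 3 mm |
| Multimeter and tin | At the same pixels in the top view as at the start |

- **Order:** I placed the strip before the box so the opening jaws would not hit it.
- **Disagreements:** The lampholder's measured y varied by about 12 mm between views because of its unknown height. I therefore took the midway point from the rail and the given 200 mm spacing. My first strip fit came out 32 mm wide, because it took in the strip's front face; a second view corrected it.
- No check failed.

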